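Back to carving: clear the sanding table and hand the suction over to the hood

TASK

The pale sanded rosette is going back under the carving hood: lay it down gently, carved side up, in the middle of the cork face of the carving board, and hang the red clamp that stands on the downdraft table astride the free part of the white clamp rail, screw and jaws hanging below the bar. Then hand the suction over: first open the hood's damper (green knob) to its green mark, 60 degrees, and only then throttle the downdraft table's damper (blue knob) back to its yellow mark, 30 degrees, so that the fan is never starved. Leave everything else where it is.

Things in the scene. Friction and masses are not known exactly. Their poses are not given: they have to be found in the camera images.
- station: Dust-extraction assembly, fixed; origin on the bench under the ducts' tee; x away from the robot, y left. 80 mm duct along y (top 105 mm above the bench) from the blue downdraft table on the left (slotted steel top at 100 mm; x -160 to 120, y 170 to 450) to the green carving hood on the right (x -40 to 100, y -485 to -240, 190 high, mouth to -x). Tee leads to +x. Two damper levers on the duct.
- table_damper (a joint): Downdraft table's damper lever (blue knob) on a vertical shaft, rad. 0 = shut: lever across the duct, pointing to the station's -x; grows as it swings to the station's +y; 1.571 = open, along the duct. Friction 0.25 N m (2.5 N at the knob): stays where left; end stops. Painted marks on the plate, wider than the lever: red 0, yellow 30 deg (0.524), green 60 deg (1.047), white 90 deg.
- table_damper_knob (a point): Grip point on the blue upright knob of the table's damper lever: cylinder 24 mm across, from 132 to 174 mm above the bench; the point lies on its axis 155.5 mm above the bench, 100 mm from the shaft.
- table_damper_hinge (a point): Point on the vertical shaft of the table's damper, 155.5 mm above the bench (station x 0, y +75 mm).
- hood_damper (a joint): Carving hood's damper lever (green knob), rad: same lever, mirrored. 0 = shut: pointing to the station's -x; grows as it swings to the station's -y; 1.571 = open, along the duct. Same friction and painted marks: red 0, yellow 30 deg (0.524), green 60 deg (1.047), white 90 deg.
- hood_damper_knob (a point): Grip point on the green upright knob of the hood's damper lever: same size and height as the blue one, 100 mm from its shaft.
- hood_damper_hinge (a point): Point on the vertical shaft of the hood's damper, 155.5 mm above the bench (station x 0, y -75 mm).
- rail: White clamp rail behind the ducts, fixed: horizontal bar 24 mm across, 360 long along its y, axis 190 mm above the bench, on posts at y -172 and 172. Origin on the bench under the bar's middle. A blue and a dark clamp hang on it, fixed, at y -100 and -140 mm (tops 220 mm above the bench).
- rail_free (a point): Point on the bar's axis in the middle of its free part: 190 mm above the bench, at the rail's y = +40 mm (about 110 mm of bar free either side). Axes as the rail's: y along the bar.
- clamp: Loose red G-clamp, 0.65 kg, standing on its jaws on the downdraft table, spine up. Origin at the bottom between the jaws; x along the spine to the screw's end, z up. Spine 140 long (x -70 to 70), 16 wide (y), z 72 to 90. Arms' inner faces at x -54, 54; at the bottom the opening is 84 wide (x -42 to 42). Screw to x 130 with a cross bar 77 long. Centre of mass x 11, z 43. Hangs either way round.
- clamp_spine (a point): Grip point of the red clamp: middle of the spine's section, above the centre of mass: clamp x +10, z +81 mm. Grip across the 16 mm width.
- rosette: Loose pale limewood rosette block (0.08 kg), 90 (its x) x 56 (its y) x 18 mm with a carved flower on top up to 29 mm at its centre; origin under its centre, z out of the carved side. Lies carved side up on the downdraft table.
- board: Plywood carving board in front of the hood, fixed for the run: 180 (its x) x 200 (its y) mm, 13 mm high with a cork face and a wooden fence 20 mm thick along its far (+x) edge, up to 32 mm above the bench. Origin on the bench under its centre.
- board_center (a point): Middle of the cork face, 13 mm above the bench; axes as the board's. The cork reaches 78 mm either way along x (the fence begins 80 mm beyond this point) and 98 mm along y.
- gouge_a: Carving gouge, 10 mm blade: wooden handle 130 long, 28 high, steel blade; 255 mm over all, lying along its own x (blade to +x), origin on the bench under the ferrule. Bystander.
- gouge_b: Carving gouge like gouge_a with an 18 mm blade. Bystander.
- mallet: Round carver's mallet standing on its head: head 92 mm across and 92 high, handle up to 210 mm. Origin under its centre. Bystander.
- cork_block: Cork sanding block 100 x 50 x 29 mm lying on the downdraft table's grille, long side along its own x, origin under its centre. Bystander.
- oil_bottle: Green glass bottle, 60 mm across, 170 high, standing at the back of the bench; origin under its centre. Bystander.
- wax_jar: Amber jar, 72 mm across, 60 high, in front of the downdraft table; origin under its centre. Bystander.
- corner_block: A finished, darker carved block, 90 x 56 x 29 mm, lying at the back of the bench; origin under its centre. Bystander: not the pale one to be moved.
Mind the look-alikes: they are no part of the job. There is more than one size of the clamp; the one meant has the size given above.

How it is judged:
By the outcome, as a careful person would: the job done as asked, in the order asked, and still so for the second after the job is handed in, with the robot touching nothing.
It also fails if it takes over 72 s, if anything falls off the work surface, if the arm or the gripper's body presses on something with over 40 N, if the wrist force passes 120 N, or if a joint passes its speed limit or range.

ROBOT

A 6-joint arm with a two-finger parallel gripper is mounted at the origin on the work surface. World frame = base frame: x ahead of the robot, y to its left, z up, the work surface at z = 0. Lengths are in m, angles in rad, forces in N, time in s.
With the tool pointing down it reaches from about 0.35 to 0.975 m from the base axis. Payload 4.9 kg.
Tool frame: the origin (TCP) lies midway between the tips of the shut fingers; the grasp point (between the pads) lies 19 mm behind it (ctrl.hold_point_z is the distance from the TCP to the grasp point, in m); z points along the fingers, y is the line along which they close (so a half turn about z gives the same grasp; the last joint's range is limited). The gripper opens to 85 mm and grips with 20 to 120 N. Pads are 22 mm wide; open, the fingers measure 114 mm over their backs; the gripper's body (76 mm by 85 mm) begins 54 mm behind the grasp point. The pads swing forward as they close: fully open they stand 13 mm farther back than shut.
Start: joints at [1.206, 0.053, 1.613, -0, 1.476, -0.119], TCP at [0.152, 0.606, 0.231] pointing down, gripper open.
Joint ranges: [-3.01, 3.01], [-1.01, 2.22], [0.06, 2.58], [-1.02, 4.17], [0.09, 2.62], [-3.14, 3.14]. Speed limits (rad/s): [2.57, 2.57, 3.14, 3.14, 3.14, 3.14].

INTERFACE

Orientations are given as a rotation vector (axis times angle).
In Python, from station import status, viewer, finish_job, ctrl gives the robot as it stands.
- The arm moves only by the shell command python3 -m jog 'ROWS' [FORCE]. ROWS is JSON, a list of rows, each a list of 7 numbers: the turn, a rotation vector about the tool's x, y, z each as a share of 5 degrees, from -1 to 1, then the shift along the tool's x, y, z each as a share of 30 mm, from -1 to 1, then the opening, from -1 (shut) to 1 (fully open). A call has 1 to 5 rows; each row shifts and turns the commanded pose from where the row before left it, along the tool's axes as they then stand; what a row does not reach is not made up. A row lasts 1/8 s, in which the tool goes at most 62.5 mm and 10.7 degrees, less where a joint would pass 70% of its speed; a pose out of reach is approached as far as the arm can. A call with a number of a shift or a turn outside -1 to 1 is refused whole. A call with a gripper value outside its range is refused whole. The fingers move at their own pace and stop on an object; FORCE is the grip in N (left out, the last holds). Time passes only in rows, so rows that do not move let the fingers close. It gives the time, the measured TCP pose, the force, the opening and the grip force at its end, in the units of the state.
- status.get_obs(): the state, without advancing time (a new reading comes with each control period).
- viewer.get_image(name): name is "scene" or "top" or "wrist"; returns a dict with "img" (384x512x3 uint8, red, green, blue), "fovy" (degrees; the focal length in pixels is half the picture's height over the tangent of half this angle, whatever the lens; pixels are square), "cx", "cy" (the principal point, pixels), "rvec" (rotation vector, rad) and "tvec" (3), from world to camera coordinates, as OpenCV has them. Camera axes: x right, y down, z forward; pixel columns grow to the right and rows downward; lengths in m; the calibration is good to about 2 mm. A picture is of the moment at which its call begins. There is no depth.
- finish_job(): hands the job in; it is judged then, once.
The state is a dict: "t": time; "q": joint angles; "dq": joint speeds; "effort": joint torques, N m; "tool_pos": TCP position; "tool_rot": TCP orientation; "contact_force": force on the tool from outside, world axes, zero at the start; "wrist_torque": the same for the moment, N m; "opening": finger opening in m; "grip_force": force on a finger pad.
Only numpy, scipy, OpenCV 4.12 (cv2) and the standard library are available. Lean on these libraries where they do the work, as an engineer would, in place of code of your own. Each camera call takes 0.05 s, during which the arm holds its last target. There are 200 camera calls.

## Working session

There is one attempt and no reset: what is moved stays moved. The work goes in short steps, Python scripts to look and compute and a shell command to move; the robot and the scene stay as the last step left them, time stands still between calls to the robot, and variables do not carry over. Pictures are saved under pics/ and viewed, at most 13 in all, crops included, and the job is handed in when it is done.

```bash
ls; mkdir -p pics; python3 - <<'E'
from station import status, viewer, ctrl
import cv2,pickle
o=status.get_obs(); print(o['t'],o['tool_pos'],o['tool_rot'],o['opening'],ctrl.hold_point_z)
for n in ['scene','top','wrist']:
    d=viewer.get_image(n); pickle.dump(d,open(f'pics/{n}0.pkl','wb'))
    print(n,d['fovy'],d['cx'],d['cy'],d['rvec'],d['tvec'])
    im=cv2.cvtColor(d['img'],cv2.COLOR_RGB2BGR)
    cv2.imwrite(f'pics/{n}0.png',cv2.resize(im,(800,600),interpolation=cv2.INTER_CUBIC))
E
```

```text
pics
0.0 [0.1518424  0.6056259  0.23005666] [-0.3850927  -3.11741342  0.00315064] 0.08498287199148608 0.0187
scene 45.74580280314507 255.42964334379096 187.7323305097925 [ 2.06478494  1.50856559 -0.54648916] [-0.23765042 -0.31463232  1.70481286]
top 53.12823735510854 254.4705082419805 191.7368452907215 [ 2.10217227 -2.1562087   0.22566132] [0.0753714  0.53701368 1.27194865]
wrist 62.68760099852082 261.38274387998086 190.1538843940912 [-2.27542445 -1.77279663 -0.27613206] [-0.623371   -0.03788035  0.37824843]
```

View pics/top0.png

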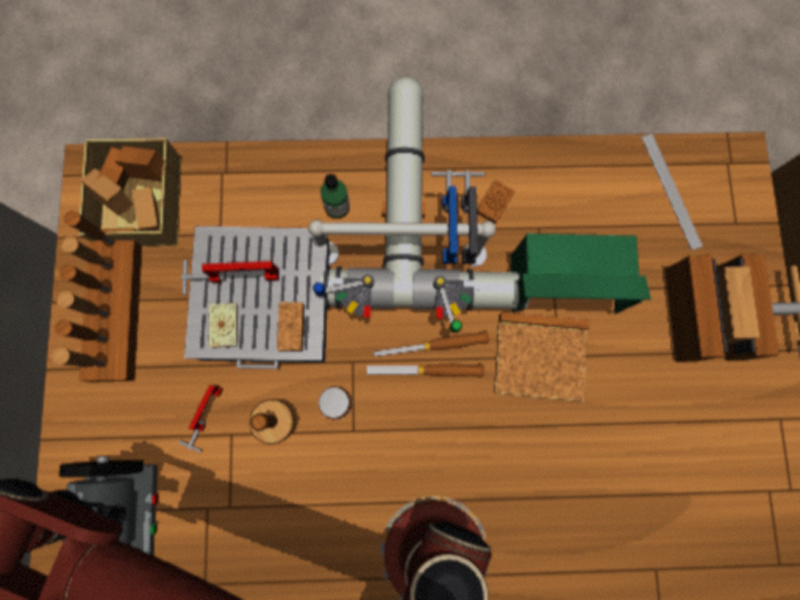

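View pics/scene0.png

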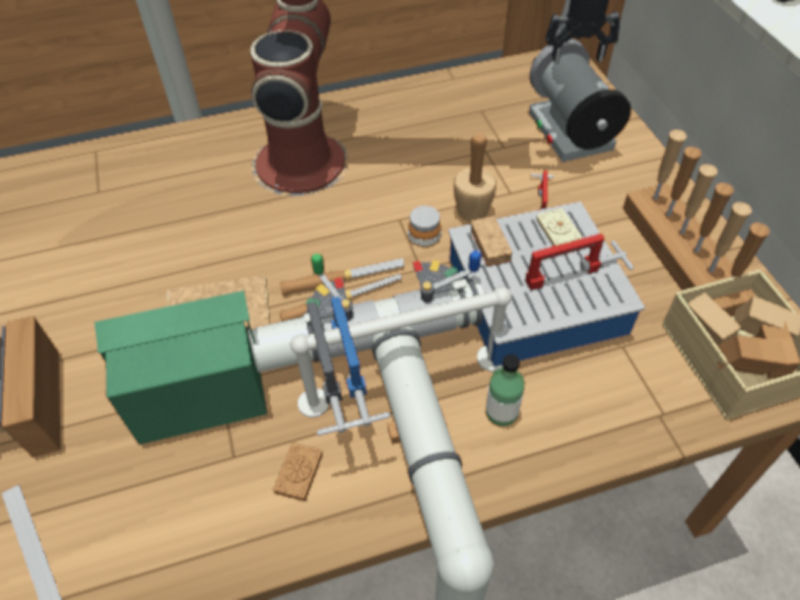

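View pics/wrist0.png

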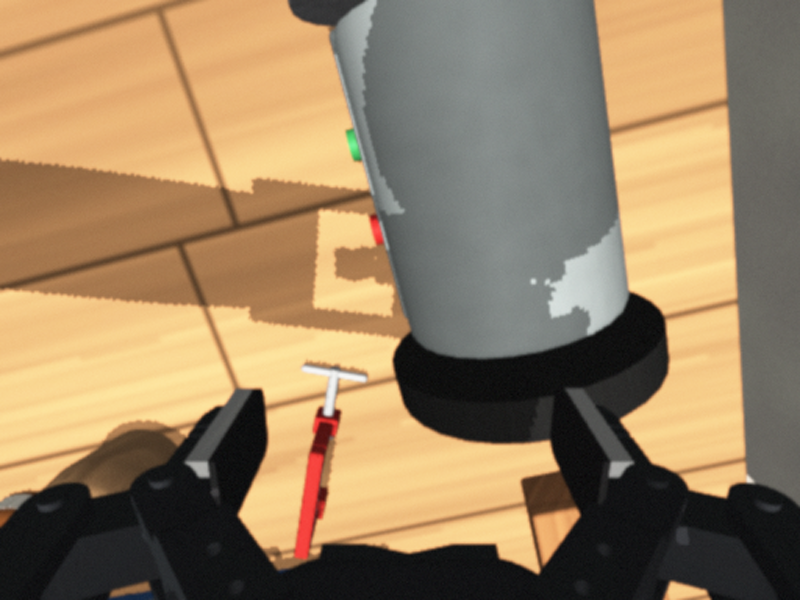

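The top view shows the grille at (187–326, 228–360), the red clamp's spine from (205,268) to (275,267), the rosette at (223,325), and the cork from (497,318) to (587,400). The green knob is at (456,326), the blue knob at (319,288), and the rail runs from (317,229) to (488,229). The other red clamp, on the bench, is smaller.

```bash
cat > h.py <<'E'
import numpy as np,cv2,pickle
from scipy.spatial.transform import Rotation as R
def cam(d):
    h=d['img'].shape[0]; f=h/2/np.tan(np.radians(d['fovy'])/2)
    return np.array([[f,0,d['cx']],[0,f,d['cy']],[0,0,1]]),np.array(d['rvec'],float),np.array(d['tvec'],float)
def at_z(d,px,z):   # native pixels -> world on plane z
    K,r,t=cam(d); M=R.from_rotvec(r).as_matrix(); px=np.atleast_2d(px).astype(float)
    ray=(np.c_[px,np.ones(len(px))]@np.linalg.inv(K).T)@M; c=-M.T@t
    return c+ray*((z-c[2])/ray[:,2])[:,None]
def proj(d,P):
    K,r,t=cam(d); return cv2.projectPoints(np.atleast_2d(P).astype(float),r,t,K,None)[0][:,0]
def v(px): return (np.atleast_2d(px)+.5)*.64-.5   # 800x600 view -> native
def load(n): return pickle.load(open(f'pics/{n}.pkl','rb'))
E
python3 - <<'E'
from h import *
d=load('top0')
def p(n,px,z): print(n,at_z(d,v(px),z)[:,:2].round(4).tolist())
p('grille',[(197,228),(328,229),(324,360),(187,360)],.1)
p('clamp',[(204,268),(276,267)],.19)
p('bottle',[(331,181)],.17)
p('hinges',[(368,281),(439,282)],.15)
p('knobs',[(319,287),(456,325)],.174)
p('rail',[(317,229),(488,229)],.2)
p('cork',[(500,322),(588,325),(584,402),(496,397)],.013)
p('hood',[(526,235),(636,236)],.19)
im=d['img'].astype(int);hsv=cv2.cvtColor(d['img'],cv2.COLOR_RGB2HSV)
# rosette pale block
m=((im[...,0]-im[...,2]>35)&(im[...,1]>im[...,0]*.93)).astype(np.uint8); m[:180]=0;m[240:]=0;m[:,:125]=0;m[:,160:]=0
pts=np.argwhere(m)[:,::-1].astype(np.float32); r=cv2.minAreaRect(pts);print(len(pts),r)
p2=cv2.boxPoints(r);print('ros',at_z(d,p2,.118)[:,:2].round(4).tolist(), at_z(d,[r[0]],.118))
c=d['img'][135:275,110:400]
cv2.imwrite('pics/c1.png',cv2.cvtColor(cv2.resize(c[:,:150],(750,700))[:600],cv2.COLOR_RGB2BGR))
E
```

```text
grille [[0.6976, 0.4924], [0.6893, 0.21], [0.4057, 0.2197], [0.4129, 0.5025]]
clamp [[0.5851, 0.4466], [0.5839, 0.3047]]
bottle [[0.7707, 0.1966]]
hinges [[0.5604, 0.1241], [0.5549, -0.0214]]
knobs [[0.5449, 0.2215], [0.4614, -0.0494]]
rail [[0.6575, 0.2224], [0.6502, -0.1194]]
cork [[0.4897, -0.1685], [0.478, -0.3678], [0.3067, -0.3439], [0.3228, -0.1497]]
hood [[0.639, -0.1974], [0.6321, -0.4208]]
389 ((141.5, 207.5), (27.0, 17.0), 90.0)
ros [[0.5276, 0.4577], [0.5263, 0.4028], [0.4382, 0.4006], [0.4396, 0.4548]] [[0.48263668 0.42895523 0.118     ]]
```

```bash
cat > fit.py <<'E'
from h import *
from scipy.optimize import minimize
def seg(a,b,n=40): return np.linspace(a,b,n)
def rect(x0,x1,y0,y1,z): 
    c=[(x0,y0,z),(x1,y0,z),(x1,y1,z),(x0,y1,z)]; return np.vstack([seg(c[i],c[(i+1)%4]) for i in range(4)])
M={'station':(rect(-.16,.12,.17,.45,.1),(.5577,.0514,-.03)),
 'rail':(np.vstack([seg((.012,-.165,.19),(.012,.165,.19)),seg((-.012,-.165,.19),(-.012,.165,.19))]),(.654,.05,-.02)),
 'board':(np.vstack([seg((-.09,-.1,.013),(-.09,.1,.013)),seg((-.09,-.1,.013),(.07,-.1,.013)),seg((-.09,.1,.013),(.07,.1,.013))]),(.398,-.257,-.08)),
 'clamp':(rect(-.07,.07,-.008,.008,.19),(.5845,.3757,1.58)),
 'rosette':(rect(-.045,.045,-.028,.028,.118),(.4826,.429,0.03))}
def place(P,p): c,s=np.cos(p[2]),np.sin(p[2]); return np.c_[P[:,0]*c-P[:,1]*s+p[0],P[:,0]*s+P[:,1]*c+p[1],P[:,2]]
def grads(d,s=1.0):
    g=cv2.GaussianBlur(d['img'].astype(np.float32),(0,0),s)
    return np.sqrt(sum(cv2.Sobel(g,cv2.CV_32F,*k)**2 for k in[(1,0),(0,1)])).sum(2)
def fit(P,p0,G,d):
    # multi-start: keep the strongest edge response
    def cost(p):
        u=proj(d,place(P,p)).astype(np.float32); return -cv2.remap(G,u[:,:1],u[:,1:],1).mean()
    sx=np.array([.006,.006,.03]); rng=np.random.default_rng(0)
    rs=[minimize(cost,np.array(p0)+sx*rng.uniform(-1,1,3),method='Nelder-Mead',options=dict(initial_simplex=None,xatol=1e-5,fatol=1e-3)) for _ in range(40)]
    return min(rs,key=lambda r:r.fun)
E
python3 - <<'E'
from fit import *
out={}
for n in ['top0','scene0']:
    d=load(n); G=grads(d)
    for k,(P,p0) in M.items():
        if n=='scene0' and k in('rail','board'): continue
        r=fit(P,p0,G,d); print(n,k,r.x.round(4),round(r.fun,1)); 
        if n=='top0': out[k]=r.x
d=load('top0'); S=2.6
im=cv2.resize(d['img'][130:275,112:418],None,fx=S,fy=S,interpolation=cv2.INTER_CUBIC)
im=cv2.cvtColor(im,cv2.COLOR_RGB2BGR)
for k in out:
    for u in proj(d,place(M[k][0],out[k])): 
        q=((u+.5-[112,130])*S).astype(int); cv2.circle(im,tuple(q.tolist()),0,(255,0,255),-1)
st=np.array([[0,.075,.1555],[0,-.075,.1555]])
for u in proj(d,place(st,out['station'])): cv2.circle(im,tuple(((u+.5-[112,130])*S).astype(int).tolist()),2,(0,255,255),-1)
d2=load('scene0');c=[60,100]; T=2.
i2=cv2.cvtColor(cv2.resize(d2['img'][100:205,170:420],None,fx=2,fy=2),cv2.COLOR_RGB2BGR)
for k in out:
    for u in proj(d2,place(M[k][0],out[k])):
        q=((u+.5-[170,100])*2).astype(int); cv2.circle(i2,tuple(q.tolist()),0,(255,0,255),-1)
W=np.zeros((600,800,3),np.uint8);W[:im.shape[0],:im.shape[1]]=im[:,:800]; W[380:590,:500]=i2
cv2.imwrite('pics/ov1.png',W)
# knobs by colour
for n in ['top0','scene0']:
    d=load(n);h=cv2.cvtColor(d['img'],cv2.COLOR_RGB2HSV)
    for nm,lo,hi,(x0,x1,y0,y1) in [('green',(50,150,60),(75,255,255),(275,310,195,220)if n=='top0' else(190,215,155,180)),('blue',(105,150,60),(125,255,255),(195,220,175,195) if n=='top0' else (290,312,155,180))]:
        m=cv2.inRange(h,lo,hi)[y0:y1,x0:x1]; q=np.argwhere(m)[:,::-1]+[x0,y0]; print(n,nm,len(q),q.mean(0) if len(q) else'',at_z(d,[q.mean(0)],.155)[0] if len(q) else'')
E
```

```text
top0 station [ 0.5591  0.0504 -0.0461] -459.0
top0 rail [ 0.6615  0.0495 -0.0376] -453.2
top0 board [ 0.4109 -0.2596 -0.1143] -140.6
top0 clamp [0.5881 0.379  1.6181] -559.5
top0 rosette [0.5264 0.4311 0.0424] -357.5
scene0 station [ 0.5658  0.0469 -0.0412] -449.5
scene0 clamp [0.6354 0.3447 1.9127] -614.3
scene0 rosette [0.5091 0.4295 0.0009] -455.5
top0 green 27 [291.59259259 208.25925926] [ 0.46284823 -0.0514073   0.155     ]
top0 blue 30 [203.7        184.26666667] [0.54656704 0.22451313 0.155     ]
scene0 green 1 [203. 169.] [ 0.46417283 -0.04967217  0.155     ]
scene0 blue 83 [299.69879518 166.59036145] [0.54169756 0.21487702 0.155     ]
```

View pics/ov1.png

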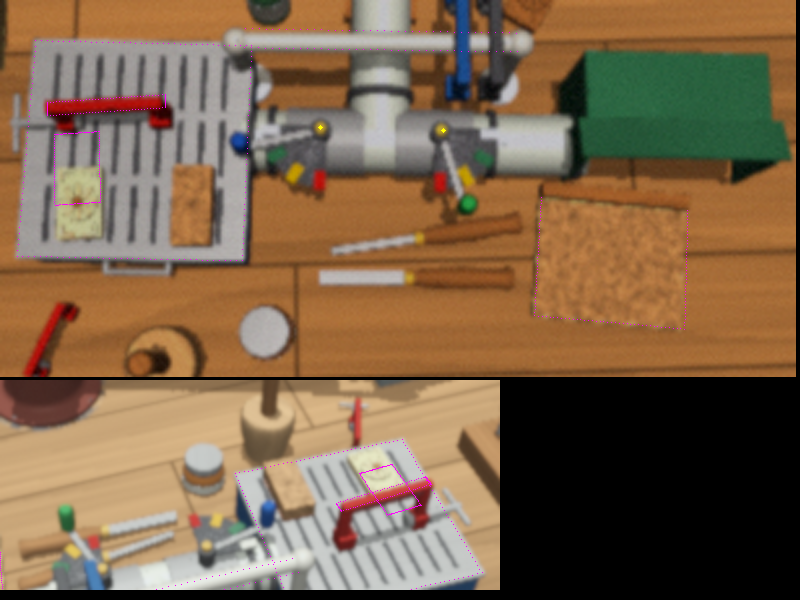

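```bash
cat >> h.py <<'E'
def to(x,y,z,yaw=None):
    """shift (units of 30 mm, tool axes) and turn about tool z (units of 5 deg) to reach TCP x,y,z with tool y at yaw deg (mod 180)"""
    from station import status
    o=status.get_obs(); M=R.from_rotvec(o['tool_rot']).as_matrix()
    a=np.degrees(np.arctan2(M[1,1],M[0,1])); s=M.T@(np.array([x,y,z])-o['tool_pos'])/.03
    print('t %.2f pos %s yaw %.1f q6 %.2f open %.4f F %s | shift %s'%(o['t'],np.round(o['tool_pos'],4),a,o['q'][5],o['opening'],np.round(o['contact_force'],1),s.round(2)))
    if yaw is not None:
        w=(yaw-a+90)%180-90; print('  turn z units %.2f; shift after the turn'%(-w/5),(R.from_euler('z',w,degrees=True).as_matrix()@M).T.dot(np.array([x,y,z])-o['tool_pos']).__truediv__(.03).round(2))
E
python3 -m jog '[[0,0,-1,-1,-0.5,-1,1],[0,0,-1,-1,-0.5,-1,1],[0,0,-1,-1,-0.5,-0.5,1],[0,0,-0.2,-1,-0.5,0,1]]'
python3 - <<'E'
from fit import *
d=load('top0');G=grads(d,.7)
import fit
print(at_z(d,[[141.9,207.2]],.118))
def cfit(P,p0,G,d,sx):
    g=[np.linspace(-a,a,n) for a,n in zip(sx,(21,21,21))]
    best=None
    for a in g[0]:
      for b in g[1]:
        for c in g[2]:
          p=np.array(p0)+[a,b,c];u=proj(d,place(P,p)).astype(np.float32);s=cv2.remap(G,u[:,:1],u[:,1:],1).mean()
          if best is None or s>best[0]: best=(s,p)
    return best
print('ros',cfit(M['rosette'][0],(.482,.429,.03),G,d,(.008,.008,.15)))
print('clamp',cfit(M['clamp'][0],(.586,.377,1.6),G,d,(.008,.008,.1)))
W,C=load('wrist0'),None
K,r,t=cam(W);print('wristcam',-R.from_rotvec(r).as_matrix().T@t, R.from_rotvec(r).as_matrix()[2])
to(.40,.43,.25,92)
E
```

```text
t: 0.65
tool_pos: [0.265, 0.5331, 0.3084]
tool_rot: [-0.054, 3.139, 0.004]
contact_force: [-0.3, -0.4, 1.1]
opening: 0.0853
grip_force: 0.0
[[0.48358446 0.42769966 0.118     ]]
ros (np.float32(360.63226), array([0.4868, 0.4298, 0.03  ]))
clamp (np.float32(633.3815), array([0.5884, 0.3794, 1.62  ]))
wristcam [0.07580557 0.62389062 0.3716345 ] [ 0.29518811 -0.07475624 -0.9525101 ]
t 0.65 pos [0.265  0.5331 0.3084] yaw 92.0 q6 -0.62 open 0.0853 F [-0.3 -0.4  1.1] | shift [-4.37 -3.6   1.94]
  turn z units -0.00; shift after the turn [-4.37 -3.6   1.94]
```

```bash
python3 -m jog '[[0,0,0,-1,-0.9,-0.2,1],[0,0,0,-1,-0.9,-0.2,1],[0,0,0,-1,-0.9,0,1],[0,0,0,-0.8,-0.7,0,1],[0,0,0,0,0,0,1]]' 25
python3 - <<'E'
from fit import *
from station import viewer
d=viewer.get_image('wrist'); pickle.dump(d,open('pics/wrist1.pkl','wb'))
G=grads(d)
im=cv2.cvtColor(d['img'],cv2.COLOR_RGB2BGR); S=1.5
im=cv2.resize(im,None,fx=S,fy=S)
for k,c in [('station',(255,0,255)),('rosette',(255,0,0)),('clamp',(0,255,0))]:
    p0={'station':(.5591,.0504,-.046),'rosette':(.485,.429,.03),'clamp':(.5884,.3794,1.62)}[k]
    r=fit(M[k][0],p0,G,d) if k!='station' else None
    p=r.x if r else p0
    if r: print(k,r.x,r.fun)
    for u in proj(d,place(M[k][0],p)): cv2.circle(im,tuple(((u+.5)*S).astype(int).tolist()),1,c,-1)
cv2.imwrite('pics/w1.png',im)
E
```

```text
t: 1.27
tool_pos: [0.3824, 0.4337, 0.3178]
tool_rot: [0.048, -3.141, 0.001]
contact_force: [-0.4, 0.1, 0.2]
opening: 0.0855
grip_force: 0.0
rosette [0.5251149  0.36557562 0.01675268] -435.45526123046875
clamp [0.47640683 0.41656621 1.59686592] -533.4739990234375
```

View pics/w1.png

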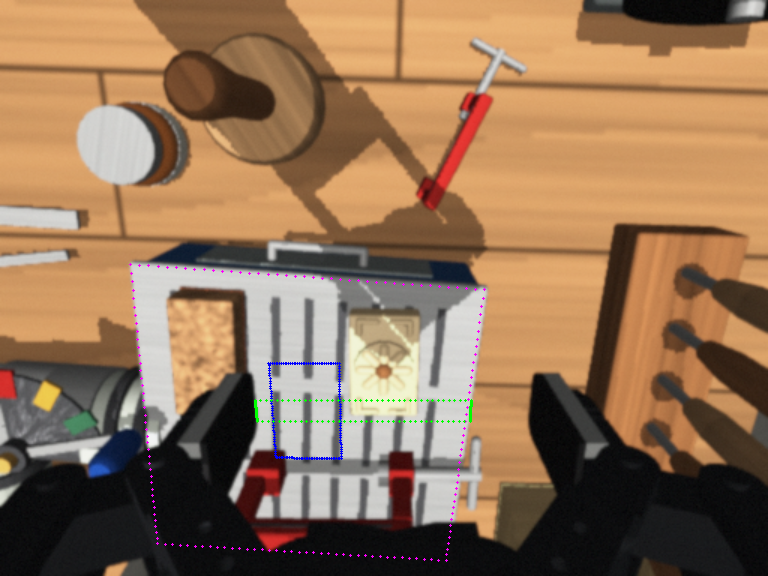

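The wrist view confirms the station fit. The rosette shows at corners (348,312), (419,310), (419,416), (351,416). The clamp spine's ends are partly hidden by the gripper.

```bash
python3 - <<'E'
from h import *
d=load('wrist1')
q=(np.array([(348,312),(419,310),(419,416),(351,416)])+.5)/1.5-.5
for z in(.118,.1):
  P=at_z(d,q,z)[:,:2];print(z,P.round(4).tolist(),P.mean(0),np.hypot(*(P-np.roll(P,1,0)).T))
P=at_z(d,(np.array([(300,524),(411,523)])+.5)/1.5-.5,.19);print('clamp top near edge',P)
to(.486,.43,.15,91.5)
E
```

```text
0.118 [[0.4356, 0.4004], [0.4324, 0.4551], [0.5263, 0.4594], [0.5279, 0.4029]] [0.48056    0.42943315] [0.09239723 0.05477618 0.09407716 0.05651414]
0.1 [[0.4425, 0.3988], [0.4391, 0.4564], [0.5381, 0.4609], [0.5398, 0.4015]] [0.48987054 0.42938318] [0.09727051 0.05766522 0.09903903 0.05949484]
clamp top near edge [[0.57039492 0.37257903 0.19      ]
 [0.56730386 0.45162622 0.19      ]]
t 1.32 pos [0.3815 0.4346 0.3178] yaw 91.8 q6 -0.88 open 0.0858 F [0.1 0.5 0.2] | shift [-3.48 -0.26  5.59]
  turn z units 0.06; shift after the turn [-3.48 -0.24  5.59]
```

```bash
python3 -m jog '[[0,0,0,-1,-0.25,1,1],[0,0,0,-1,0,1,1],[0,0,0,-1,0,1,1],[0,0,0,-0.4,0,1,1],[0,0,0,0,0,1,1]]' 25
python3 -m jog '[[0,0,0,0,0,0.6,1],[0,0,0,0,0,0.6,1],[0,0,0,0,0,0,1]]'
python3 - <<'E'
from h import *
to(.483,.4295,.1,92)
E
```

```text
t: 1.95
tool_pos: [0.4832, 0.4318, 0.1669]
tool_rot: [0.053, -3.141, 0.0]
contact_force: [0.3, 0.4, 0.7]
opening: 0.0854
grip_force: 0.0
t: 2.33
tool_pos: [0.4823, 0.4308, 0.1308]
tool_rot: [0.053, -3.139, 0.002]
contact_force: [0.4, 0.2, 0.9]
opening: 0.0854
grip_force: 0.0
t 2.33 pos [0.4823 0.4308 0.1308] yaw 92.0 q6 -0.99 open 0.0854 F [0.4 0.2 0.9] | shift [-0.02 -0.04  1.03]
  turn z units -0.01; shift after the turn [-0.02 -0.04  1.03]
```

```bash
python3 -m jog '[[0,0,0,0,0,0.5,1],[0,0,0,0,0,0.5,1],[0,0,0,0,0,0,1],[0,0,0,0,0,0,-1],[0,0,0,0,0,0,-1]]' 25
python3 -m jog '[[0,0,0,0,0,0,-1],[0,0,0,0,0,0,-1],[0,0,0,0,0,0,-1],[0,0,0,0,0,0,-1]]' 25
python3 -m jog '[[0,0,0,0,0,-0.5,-1],[0,0,0,0,0,-1,-1],[0,0,0,0,0,-1,-1],[0,0,0,0,0,-1,-1],[0,0,0,0,0,-1,-1]]' 25
python3 - <<'E'
from h import *
to(.41,-.26,.25,90-.1143*57.3)
E
```

```text
t: 2.95
tool_pos: [0.484, 0.4313, 0.1034]
tool_rot: [-0.052, 3.14, 0.001]
contact_force: [1.3, 0.9, 0.4]
opening: 0.055
grip_force: 27.9
t: 3.45
tool_pos: [0.4839, 0.4313, 0.1032]
tool_rot: [-0.052, 3.14, 0.001]
contact_force: [0.2, 0.3, 4.6]
opening: 0.0552
grip_force: 28.4
t: 4.08
tool_pos: [0.4829, 0.4307, 0.2382]
tool_rot: [0.053, -3.14, 0.001]
contact_force: [0.3, 1.2, -0.3]
opening: 0.0555
grip_force: 27.9
t 4.08 pos [0.4829 0.4307 0.2382] yaw 91.9 q6 -0.99 open 0.0555 F [ 0.3  1.2 -0.3] | shift [  3.2  -22.93  -0.38]
  turn z units 1.69; shift after the turn [ -0.21 -23.15  -0.38]
```

```bash
for i in 1; do
python3 -m jog '[[0,0,0,0.1,-1,-0.1,-1],[0,0,0,0.1,-1,-0.1,-1],[0,0,0,0.1,-1,0,-1],[0,0,0,0.1,-1,0,-1],[0,0,0,0.1,-1,0,-1]]'
python3 -m jog '[[0,0,0,0.1,-1,0,-1],[0,0,0,0.1,-1,0,-1],[0,0,0,0.1,-1,0,-1],[0,0,0,0.1,-1,0,-1],[0,0,0,0.1,-1,0,-1]]'
python3 -m jog '[[0,0,0,0.1,-1,0,-1],[0,0,0,0.1,-1,0,-1],[0,0,0,0.1,-1,0,-1],[0,0,0,0.1,-1,0,-1],[0,0,0,0.1,-1,0,-1]]'
python3 -m jog '[[0,0,1,0.1,-1,0,-1],[0,0,0.7,0.1,-1,0,-1],[0,0,0,0,-1,0,-1],[0,0,0,0,-1,0,-1],[0,0,0,0,-1,0,-1]]'
done | grep -A1 t:
python3 - <<'E'
from h import *
to(.401,-.2585,.08,83.5)
E
```

```text
t: 4.7
tool_pos: [0.4729, 0.2795, 0.2433]
tool_rot: [0.053, -3.14, 0.0]
contact_force: [0.5, 0.1, -0.2]
--
t: 5.32
tool_pos: [0.4629, 0.1292, 0.2434]
tool_rot: [0.053, -3.141, 0.0]
contact_force: [0.5, -0.8, -0.8]
--
t: 5.95
tool_pos: [0.4529, -0.0211, 0.2434]
tool_rot: [0.053, -3.141, -0.0]
contact_force: [0.2, 0.5, -0.7]
--
t: 6.58
tool_pos: [0.436, -0.1703, 0.2434]
tool_rot: [-0.18, -3.136, -0.001]
contact_force: [-0.4, 0.7, -0.4]
t 6.58 pos [ 0.436  -0.1703  0.2434] yaw 83.4 q6 -1.99 open 0.0550 F [-0.4  0.7 -0.4] | shift [ 0.82 -3.06  5.45]
  turn z units -0.02; shift after the turn [ 0.82 -3.06  5.45]
```

```bash
python3 -m jog '[[0,0,0,0.3,-1,0.8,-1],[0,0,0,0.3,-1,1,-1],[0,0,0,0.22,-1,1,-1],[0,0,0,0,-0.06,1,-1],[0,0,0,0,0,1,-1]]' >/dev/null
python3 -m jog '[[0,0,0,0,0,0.8,-1],[0,0,0,0,0,0.8,-1],[0,0,0,0,0,0.3,-1],[0,0,0,0,0,0,-1]]'
python3 - <<'E'
from h import *
to(.401,-.2585,.0165,83.5)
E
```

```text
t: 7.7
tool_pos: [0.4013, -0.2576, 0.0421]
tool_rot: [-0.18, -3.135, -0.001]
contact_force: [0.3, -0.3, -0.8]
opening: 0.0549
grip_force: 27.9
t 7.70 pos [ 0.4013 -0.2576  0.0421] yaw 83.4 q6 -2.18 open 0.0549 F [ 0.3 -0.3 -0.8] | shift [ 0.01 -0.03  0.85]
  turn z units -0.02; shift after the turn [ 0.01 -0.03  0.85]
```

```bash
python3 -m jog '[[0,0,0,0,0,0.5,-1],[0,0,0,0,0,0.2,-1],[0,0,0,0,0,0.08,-1],[0,0,0,0,0,0.04,-1],[0,0,0,0,0,0,-1]]'
python3 - <<'E'
from h import *
to(.401,-.2585,.0165,83.5)
E
```

```text
t: 8.32
tool_pos: [0.4018, -0.2581, 0.0179]
tool_rot: [0.18, 3.136, -0.0]
contact_force: [0.5, -0.4, -0.4]
opening: 0.0551
grip_force: 27.9
t 8.32 pos [ 0.4018 -0.2581  0.0179] yaw 83.4 q6 -2.18 open 0.0551 F [ 0.5 -0.4 -0.4] | shift [ 0.02 -0.02  0.05]
  turn z units -0.02; shift after the turn [ 0.02 -0.02  0.05]
```

```bash
python3 -m jog '[[0,0,0,0,0,0.03,-1],[0,0,0,0,0,0.03,-1],[0,0,0,0,0,0,-1]]' | grep -E 'pos|force'
python3 -m jog '[[0,0,0,0,0,0.02,-1],[0,0,0,0,0,0.02,-1],[0,0,0,0,0,0,-1]]' | grep -E 'pos|force'
```

```text
tool_pos: [0.4018, -0.2581, 0.0162]
contact_force: [-0.3, 0.5, 0.6]
grip_force: 28.1
tool_pos: [0.4018, -0.2581, 0.0161]
contact_force: [-4.2, 3.1, 10.7]
grip_force: 29.1
```

```bash
python3 -m jog '[[0,0,0,0,0,0,1],[0,0,0,0,0,0,1],[0,0,0,0,0,0,1],[0,0,0,0,0,0,1]]' >/dev/null
python3 -m jog '[[0,0,0,0,0,-0.5,1],[0,0,0,0,0,-1,1],[0,0,0,0,0,-1,1],[0,0,0,0,0,-1,1],[0,0,0,0,0,-1,1]]'
python3 -m jog '[[0,0,0,0,1,-1,1],[0,0,0,0,1,-1,1],[0,0,0,0,1,-1,1],[0,0,0,0,1,-0.5,1],[0,0,0,0,1,0,1]]'
python3 -m jog '[[0,0,0,0,1,0,1],[0,0,0,0,1,0,1],[0,0,0,0,1,0,1],[0,0,0,0,1,0,1],[0,0,0,0,1,0,1]]'
python3 - <<'E'
from h import *
from station import viewer
for n in('top','scene'):
  d=viewer.get_image(n);pickle.dump(d,open(f'pics/{n}2.pkl','wb'))
d=load('top2');S=8
c=cv2.resize(d['img'][195:265,310:385],None,fx=S,fy=S,interpolation=cv2.INTER_CUBIC)
cv2.imwrite('pics/board2.png',cv2.cvtColor(c,cv2.COLOR_RGB2BGR))
to(.578,.389,.28,2.7)
E
```

```text
t: 10.2
tool_pos: [0.4017, -0.258, 0.1519]
tool_rot: [0.18, 3.135, -0.002]
contact_force: [-0.1, 0.3, -0.3]
opening: 0.085
grip_force: 0.0
t: 10.82
tool_pos: [0.4196, -0.1083, 0.258]
tool_rot: [0.18, 3.131, -0.003]
contact_force: [0.3, 0.2, -0.3]
opening: 0.085
grip_force: 0.0
t: 11.45
tool_pos: [0.436, 0.0411, 0.256]
tool_rot: [0.18, 3.135, -0.0]
contact_force: [-0.8, 0.5, -0.1]
opening: 0.0855
grip_force: 0.0
t 11.55 pos [0.436  0.042  0.2558] yaw 83.6 q6 -1.53 open 0.0853 F [ 0.1  0.6 -1.2] | shift [-3.42 12.02 -0.79]
  turn z units 16.18; shift after the turn [11.33  5.28 -0.82]
```

View pics/board2.png

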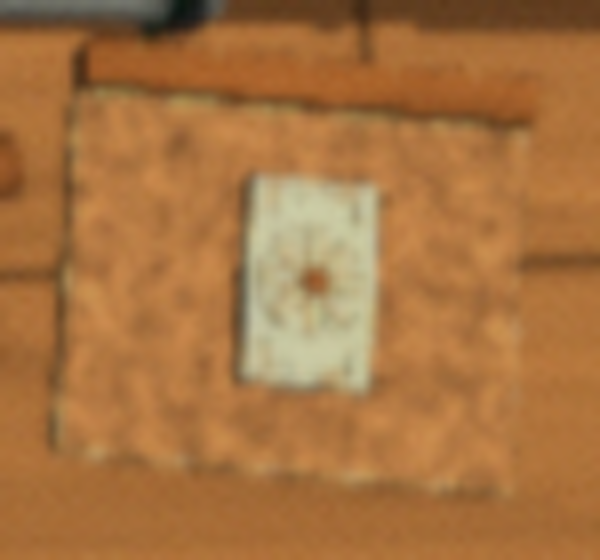

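```bash
python3 - <<'E'
from h import *
d=load('top2')
f=lambda p:(np.array(p)+.5)/8-.5+[310,195]
C=at_z(d,f([(66,90),(525,125),(512,497),(55,455)]),.013)[:,:2];print(C.round(4).tolist(),C.mean(0))
P=at_z(d,f([(250,175),(378,182),(371,390),(242,383)]),.031)[:,:2];print(P.round(4).tolist(),P.mean(0))
E
```

```text
[[0.4902, -0.1614], [0.4697, -0.3637], [0.3081, -0.3439], [0.3312, -0.1473]] [ 0.39980344 -0.25408249]
[[0.4483, -0.2358], [0.4439, -0.2913], [0.3545, -0.2813], [0.3589, -0.2261]] [ 0.40140877 -0.25863772]
```

```bash
python3 -m jog '[[0,0,1,0,1,-0.2,1],[0,0,1,0,1,-0.2,1],[0,0,1,0,1,-0.2,1],[0,0,1,0,1,-0.2,1],[0,0,1,0,0,0,1]]' >/dev/null
python3 -m jog '[[0,0,1,0,0,0,1],[0,0,1,0,0,0,1],[0,0,1,0,0,0,1],[0,0,1,0,0,0,1],[0,0,1,0,0,0,1]]' >/dev/null
python3 -m jog '[[0,0,1,0,0,0,1],[0,0,1,0,0,0,1],[0,0,1,0,0,0,1],[0,0,1,0,0,0,1],[0,0,1,0,0,0,1]]' >/dev/null
python3 -m jog '[[0,0,1,0,0,0,1],[0,0,0,0,0,0,1]]'
python3 - <<'E'
from fit import *
from scipy.optimize import brute
for n in('top0','top2','scene0','scene2'):
  d=load(n);G=grads(d,.8);P=M['clamp'][0]
  def cost(p):
    u=proj(d,place(P,p)).astype(np.float32); return -float(cv2.remap(G,u[:,:1],u[:,1:],1).mean())
  x=brute(cost,[slice(.575,.601,.001),slice(.366,.392,.001),slice(1.54,1.68,.02)],finish=None);print(n,x,cost(x))
to(.587,.388,.28,2.7)
E
```

```text
t: 13.68
tool_pos: [0.4652, 0.1552, 0.2794]
tool_rot: [2.153, 2.286, 0.001]
contact_force: [0.5, 0.5, 0.2]
opening: 0.0855
grip_force: 0.0
top0 [0.588 0.379 1.62 ] -608.4724731445312
top2 [0.588 0.379 1.62 ] -634.609375
scene0 [0.601 0.376 1.56 ] -607.662109375
scene2 [0.601 0.376 1.56 ] -615.8397216796875
t 13.68 pos [0.4652 0.1552 0.2794] yaw 3.4 q6 0.11 open 0.0855 F [0.5 0.5 0.2] | shift [ 7.5   4.52 -0.02]
  turn z units 0.15; shift after the turn [ 7.56  4.42 -0.02]
```

```bash
python3 -m jog '[[0,0,0.1,1,0.6,0,1],[0,0,0,1,0.6,0,1],[0,0,0,1,0.6,0,1],[0,0,0,1,0.6,0,1],[0,0,0,1,0.6,0,1]]' >/dev/null
python3 -m jog '[[0,0,0,1,0.6,0,1],[0,0,0,1,0.6,0,1],[0,0,0,0.6,0.2,0.5,1],[0,0,0,0,0,0.5,1],[0,0,0,0,0,0,1]]'
python3 - <<'E'
from h import *
to(.5875,.389,.176,2.8)
E
```

```text
t: 14.92
tool_pos: [0.5841, 0.3892, 0.2463]
tool_rot: [-2.163, -2.277, 0.007]
contact_force: [0.2, -0.1, -0.8]
opening: 0.0853
grip_force: 0.0
t 14.93 pos [0.5841 0.3892 0.2463] yaw 2.9 q6 0.43 open 0.0853 F [ 0.2 -0.1 -0.8] | shift [-0.01  0.12  2.34]
  turn z units 0.03; shift after the turn [-0.01  0.12  2.34]
```

```bash
python3 -m jog '[[0,0,0,0,0.1,0.8,1],[0,0,0,0,0,0.8,1],[0,0,0,0,0,0.4,1],[0,0,0,0,0,0.24,1],[0,0,0,0,0,0.1,1]]' | grep -E "pos|force"
python3 - <<'E'
from h import *
to(.5875,.389,.176,2.8)
from station import viewer
d=viewer.get_image('wrist');cv2.imwrite('pics/w3.png',cv2.cvtColor(d['img'],cv2.COLOR_RGB2BGR))
E
```

```text
tool_pos: [0.5882, 0.3905, 0.1786]
contact_force: [0.3, 0.2, 0.5]
grip_force: 0.0
t 15.55 pos [0.5882 0.3905 0.1786] yaw 2.9 q6 0.43 open 0.0852 F [0.3 0.2 0.5] | shift [-0.05 -0.03  0.09]
  turn z units 0.02; shift after the turn [-0.05 -0.03  0.09]
```

View pics/w3.png

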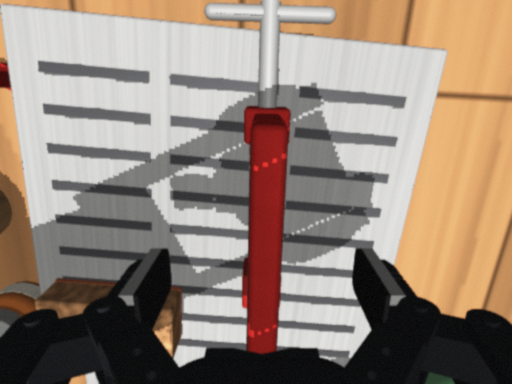

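The spine, at u≈267, runs between the fingers, centred and aligned. I'll close now.

```bash
python3 -m jog '[[0,0,0,0,0,0.08,1],[0,0,0,0,0,0,-1],[0,0,0,0,0,0,-1],[0,0,0,0,0,0,-1],[0,0,0,0,0,0,-1]]' 70 >/dev/null
python3 -m jog '[[0,0,0,0,0,0,-1],[0,0,0,0,0,0,-1],[0,0,0,0,0,0,-1],[0,0,0,0,0,0,-1]]'
python3 -m jog '[[0,0,0,0,0,-0.3,-1],[0,0,0,0,0,-0.7,-1],[0,0,0,0,0,-1,-1],[0,0,0,0,0,-1,-1],[0,0,0,0,0,-1,-1]]'
python3 -m jog '[[0,0,0,0,0,-0.8,-1],[0,0,0,0,0,0,-1]]'
python3 - <<'E'
from fit import *
rp=place(np.array([[0,.04,0.]]),(.6615,.0495,-.0376)); print(rp)
to(*rp[0][:2],.33,-92.2)
E
```

```text
t: 16.73
tool_pos: [0.5884, 0.3907, 0.1766]
tool_rot: [2.164, 2.277, 0.001]
contact_force: [2.0, -0.2, 2.0]
opening: 0.0141
grip_force: 70.0
t: 17.35
tool_pos: [0.5875, 0.3906, 0.2974]
tool_rot: [-2.164, -2.277, 0.001]
contact_force: [0.5, 0.0, -6.3]
opening: 0.014
grip_force: 69.0
t: 17.6
tool_pos: [0.5888, 0.3912, 0.324]
tool_rot: [2.163, 2.276, 0.008]
contact_force: [0.5, -0.6, -6.4]
opening: 0.014
grip_force: 69.0
[[0.66300365 0.08947173 0.        ]]
t 17.60 pos [0.5888 0.3912 0.324 ] yaw 2.9 q6 0.43 open 0.0140 F [ 0.5 -0.6 -6.4] | shift [-10.17   1.96  -0.21]
  turn z units -16.98; shift after the turn [-2.86 -9.95 -0.26]
```

```bash
python3 -m jog '[[0,0,0,-1,0,0,-1],[0,0,0,-1,0,0,-1],[0,0,0,-1,0,0,-1],[0,0,0,-1,0,0,-1],[0,0,1,-1,0,0,-1]]' >/dev/null
python3 -m jog '[[0,0,1,0,0,0,-1],[0,0,1,0,0,0,-1],[0,0,1,0,0,0,-1],[0,0,1,0,0,0,-1],[0,0,1,0,0,0,-1]]' >/dev/null
python3 -m jog '[[0,0,1,0,0,0,-1],[0,0,1,0,0,0,-1],[0,0,1,0,0,0,-1],[0,0,1,0,0,0,-1],[0,0,1,0,0,0,-1]]' >/dev/null
python3 -m jog '[[0,0,1,0,0,0,-1],[0,0,1,0,0,0,-1],[0,0,1,0,0,0,-1],[0,0,1,0,0,0,-1],[0,0,1,0,0,0,-1]]' >/dev/null
python3 -m jog '[[0,0,1,0,0,0,-1],[0,0,1,0,0,0,-1],[0,0,1,0,0,0,-1],[0,0,0,0,0,0,-1]]'
python3 - <<'E'
from h import *
to(.663,.0895,.325,-92.2)
E
```

```text
t: 20.6
tool_pos: [0.5949, 0.2407, 0.3182]
tool_rot: [3.14, -0.055, -0.005]
contact_force: [-1.0, -0.3, -6.5]
opening: 0.0142
grip_force: 69.0
t 20.60 pos [0.5949 0.2407 0.3182] yaw -92.0 q6 1.87 open 0.0142 F [-1.  -0.3 -6.5] | shift [ 2.45  4.96 -0.23]
  turn z units 0.04; shift after the turn [ 2.46  4.95 -0.23]
```

```bash
python3 -m jog '[[0,0,0,0.5,1,-0.2,-1],[0,0,0,0.5,1,0,-1],[0,0,0,0.5,1,0,-1],[0,0,0,0.5,1,0,-1],[0,0,0,0.46,0.95,0,-1]]' >/dev/null
python3 -m jog '[[0,0,0,0,0,0.5,-1],[0,0,0,0,0,0,-1]]'
python3 - <<'E'
from h import *
from station import viewer
for n in('top','scene'):
  d=viewer.get_image(n);pickle.dump(d,open(f'pics/{n}4.pkl','wb'))
a=cv2.resize(load('top4')['img'][115:215,190:323],(532,400)); b=cv2.resize(load('scene4')['img'][70:270,180:314],(268,400))
cv2.imwrite('pics/v4.png',cv2.cvtColor(np.hstack([a,b]),cv2.COLOR_RGB2BGR))
to(.663,.0895,.210,-92.2)
E
```

```text
t: 21.48
tool_pos: [0.6627, 0.09, 0.3078]
tool_rot: [-3.141, 0.056, 0.009]
contact_force: [0.0, 0.8, -5.9]
opening: 0.0142
grip_force: 69.1
t 21.57 pos [0.6634 0.0906 0.3101] yaw -92.0 q6 1.63 open 0.0139 F [ 0.9  0.8 -5.4] | shift [-0.    0.04  3.34]
  turn z units 0.04; shift after the turn [-0.    0.04  3.34]
```

View pics/v4.png

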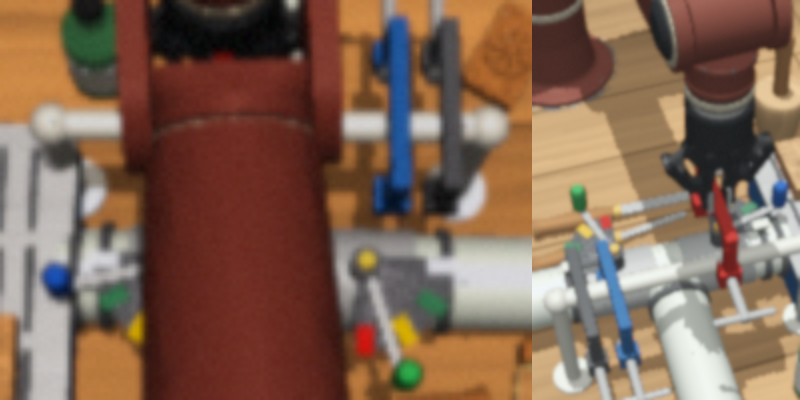

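The clamp hangs level over the rail with its screw towards +x, parallel to the blue clamp. I'll lower it now.

```bash
python3 -m jog '[[0,0,0,0,0,0.7,-1],[0,0,0,0,0,0.7,-1],[0,0,0,0,0,0.7,-1],[0,0,0,0,0,0.6,-1],[0,0,0,0,0,0,-1]]'
python3 -m jog '[[0,0,0,0,0,0.2,-1],[0,0,0,0,0,0.1,-1],[0,0,0,0,0,0,-1]]'
```

```text
t: 22.2
tool_pos: [0.6625, 0.0897, 0.2267]
tool_rot: [3.141, -0.057, -0.009]
contact_force: [-0.1, 0.8, -6.7]
opening: 0.0142
grip_force: 69.1
t: 22.58
tool_pos: [0.6641, 0.0897, 0.2214]
tool_rot: [-3.141, 0.057, -0.001]
contact_force: [-0.6, -1.2, -6.5]
opening: 0.0138
grip_force: 69.2
```

```bash
python3 -m jog '[[0,0,0,0,0,0.15,-1],[0,0,0,0,0,0.15,-1],[0,0,0,0,0,0.05,-1],[0,0,0,0,0,0,-1]]' | grep -E "pos|force"
python3 -m jog '[[0,0,0,0,0,0.05,-1],[0,0,0,0,0,0.05,-1],[0,0,0,0,0,0,-1]]'| grep -E "pos|force"
```

```text
tool_pos: [0.6638, 0.0898, 0.2102]
contact_force: [-0.6, -0.7, -5.6]
grip_force: 69.2
tool_pos: [0.6639, 0.0897, 0.2074]
contact_force: [0.3, 0.4, -5.4]
grip_force: 69.2
```

```bash
python3 -m jog '[[0,0,0,0,0,0.04,-1],[0,0,0,0,0,0,-1],[0,0,0,0,0,0,-1]]' | grep -E "pos|force"
python3 -m jog '[[0,0,0,0,0,0.03,-1],[0,0,0,0,0,0,-1],[0,0,0,0,0,0,-1]]'| grep -E "pos|force"
```

```text
tool_pos: [0.664, 0.0897, 0.2065]
contact_force: [-0.3, -0.0, -6.2]
grip_force: 69.3
tool_pos: [0.6641, 0.0897, 0.2063]
contact_force: [-1.7, -0.5, -0.7]
grip_force: 69.8
```

```bash
python3 -m jog '[[0,0,0,0,0,0,-0.4],[0,0,0,0,0,0,-0.4],[0,0,0,0,0,0,0.2],[0,0,0,0,0,0,0.2],[0,0,0,0,0,0,0.2]]' | grep -E "pos|force|open"
python3 -m jog '[[0,0,0,0,0,-0.3,0.2],[0,0,0,0,0,-1,0.2],[0,0,0,0,0,-1,0.2],[0,0,0,0,0,-1,0.2],[0,0,0,-1,0,-0.3,0.2]]'| grep -E "pos|force"
python3 -m jog '[[0,0,0,-1,0.5,0,0.2],[0,0,0,-1,0.5,0,0.2],[0,0,0,-1,0.5,0,0.2],[0,0,0,-1,0.5,0,0.2],[0,0,0,-1,0.5,0,0.2]]'| grep -E "pos|force"
python3 - <<'E'
from fit import *
from station import viewer
for n in('top','scene'):
  d=viewer.get_image(n);pickle.dump(d,open(f'pics/{n}5.pkl','wb'))
a=cv2.resize(load('top5')['img'][115:215,190:323],(532,400)); b=cv2.resize(load('scene5')['img'][70:270,180:314],(268,400))
cv2.imwrite('pics/v5.png',cv2.cvtColor(np.hstack([a,b]),cv2.COLOR_RGB2BGR))
s=(.5591,.0504,-.0461)
hh,th=place(np.array([[0,-.075,0],[0,.075,0.]]),s); print('hinges',hh,th)
for nm,k,h in [('g',(.4618,-.0500),hh),('b',(.5454,.2225),th)]:
  w=np.array(k)-h[:2]; r=R.from_euler('z',-s[2]).apply([*w,0]); print(nm,np.hypot(*w),np.degrees(np.arctan2(abs(r[1]),-r[0])))
to(.462,-.050,.24,-76)
E
```

```text
tool_pos: [0.6641, 0.0898, 0.2056]
contact_force: [0.0, -0.2, -0.4]
opening: 0.0513
grip_force: 0.0
tool_pos: [0.6355, 0.0906, 0.3171]
contact_force: [-0.1, 0.1, -0.1]
grip_force: 0.0
tool_pos: [0.4805, 0.021, 0.3144]
contact_force: [0.3, -1.2, 0.8]
grip_force: 0.0
hinges [ 0.55564372 -0.02452032  0.        ] [0.56255628 0.12532032 0.        ]
g 0.0972412401679136 17.83161556884818
b 0.09868246165572384 77.34672811789481
t 26.18 pos [0.4799 0.0206 0.3147] yaw -92.2 q6 1.50 open 0.0512 F [0.4 0.2 0.4] | shift [-0.51  2.37  2.49]
  turn z units -3.23; shift after the turn [-1.15  2.14  2.49]
```

View pics/v5.png

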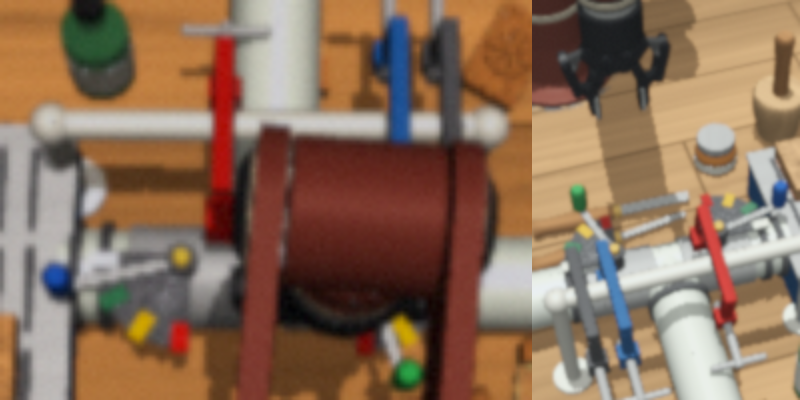

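The red clamp hangs astride the bar at crop (222,125), perpendicular to it, with the screw outward. Next is the hood damper: green knob at about 18°.

```bash
python3 -m jog '[[0,0,-1,0,0.7,0.5,0.2],[0,0,-1,0,0.8,0.5,0.2],[0,0,-1,0,0.7,0.5,0.2],[0,0,-0.4,-0.6,0,0.5,0.2],[0,0,0,-0.5,0,0,0.2]]' >/dev/null
python3 - <<'E'
from h import *
to(.4605,-.0505,.141,-75)
E
```

```text
t 26.80 pos [ 0.4522 -0.0523  0.2523] yaw -75.1 q6 1.03 open 0.0510 F [ 0.6  0.3 -0. ] | shift [0.29 0.02 3.71]
  turn z units -0.02; shift after the turn [0.29 0.02 3.71]
```

```bash
python3 -m jog '[[0,0,0,0.29,0,0.8,0.2],[0,0,0,0,0,0.8,0.2],[0,0,0,0,0,0.8,0.2],[0,0,0,0,0,0.7,0.2],[0,0,0,0,0,0.5,0.2]]' | grep -E "pos|force"
python3 -m jog '[[0,0,0,0,0,0.1,0.2],[0,0,0,0,0,0,-1],[0,0,0,0,0,0,-1],[0,0,0,0,0,0,-1],[0,0,0,0,0,0,-1]]' 40
python3 - <<'E'
from h import *
to(.4592,-.0505,.141,-75)
o=__import__('station').status.get_obs(); w=o['tool_pos'][:2]-np.array([.55564,-.02452]); print(np.hypot(*w),np.degrees(np.arctan2(w[1],w[0]))+360-180+2.64)
E
```

```text
tool_pos: [0.4615, -0.0499, 0.1449]
contact_force: [0.3, -1.0, -0.9]
grip_force: 0.0
t: 28.05
tool_pos: [0.4618, -0.0501, 0.1437]
tool_rot: [3.115, 0.408, 0.003]
contact_force: [-0.6, 0.6, 4.7]
opening: 0.0227
grip_force: 39.6
t 28.05 pos [ 0.4618 -0.0501  0.1437] yaw -75.1 q6 1.04 open 0.0227 F [-0.6  0.6  4.7] | shift [-0.09 -0.01  0.09]
  turn z units -0.02; shift after the turn [-0.09 -0.01  0.09]
0.09731179553391235 17.896422092235994
```

```bash
cat > ang.py <<'E'
import sys; from h import *; from station import status
o=status.get_obs(); H={'g':(.55564,-.02452),'b':(.56256,.12532)}[sys.argv[1]]
w=o['tool_pos'][:2]-np.array(H); a=np.degrees(np.arctan2(w[1],w[0]))+2.64
print('t',o['t'],'r %.4f lever %.1f'%(np.hypot(*w),(a+180)%360 if sys.argv[1]=='g' else 180-a),'F',np.round(o['contact_force'],1),'open',o['opening'])
E
python3 -m jog '[[0,0,-1,0.013,0.29,0,-1],[0,0,-1,0.013,0.29,0,-1],[0,0,-1,0.013,0.29,0,-1],[0,0,-1,0.013,0.29,0,-1]]' >/dev/null; python3 ang.py g
python3 -m jog '[[0,0,-1,0.013,0.29,0,-1],[0,0,-1,0.013,0.29,0,-1],[0,0,-1,0.013,0.29,0,-1],[0,0,-0.6,0.01,0.17,0,-1],[0,0,0,0,0,0,-1]]' >/dev/null; python3 ang.py g
```

```text
t 28.55 r 0.0973 lever 38.5 F [0.7 3.  3.8] open 0.022527200037843868
t 29.175 r 0.0976 lever 57.2 F [4.9 0.7 4.7] open 0.022562813925414153
```

```bash
python3 -m jog '[[0,0,-0.56,0.01,0.165,0,-1],[0,0,0,0,0,0,-1],[0,0,0,0,0,0,-1]]' >/dev/null; python3 ang.py g
python3 -m jog '[[0,0,0,0,0,0,0.2],[0,0,0,0,0,0,0.2],[0,0,0,0,0,0,0.2]]' >/dev/null; python3 ang.py g
python3 -m jog '[[0,0,0,0,0,-0.5,0.2],[0,0,0,0,0,-1,0.2],[0,0,0,0,0,-1,0.2],[0,0,0,0,0,-1,0.2],[0,0,0,-1,0,-0.5,0.2]]' >/dev/null
python3 -m jog '[[0,0,-1,-1,0,0,0.2],[0,0,-1,-1,0,0,0.2],[0,0,-1,-1,0,0,0.2],[0,0,-1,-0.5,0,0,0.2],[0,0,-1,0,0,0,0.2]]' >/dev/null
python3 - <<'E'
from h import *
from station import viewer
d=viewer.get_image('top');pickle.dump(d,open('pics/top6.pkl','wb'))
h=cv2.cvtColor(d['img'],cv2.COLOR_RGB2HSV); m=cv2.inRange(h,(50,150,60),(75,255,255))[170:220,270:330]; q=np.argwhere(m)[:,::-1]+[270,170]
if len(q):
  P=at_z(d,[q.mean(0)],.165)[0]; w=P[:2]-[.55564,-.02452]; print(len(q),P,np.hypot(*w),np.degrees(np.arctan2(w[1],w[0]))%360-180+2.64)
a=cv2.resize(d['img'][155:215,190:323],(798,360),interpolation=cv2.INTER_CUBIC)
cv2.imwrite('pics/v6.png',cv2.cvtColor(a,cv2.COLOR_RGB2BGR))
to(.5454,.2225,.24,10)
E
```

```text
t 29.55 r 0.0977 lever 59.8 F [3.  0.2 4.9] open 0.022629725536252445
t 29.925 r 0.0985 lever 58.8 F [-0.4 -0.1 -0.7] open 0.05092283230935578
27 [ 0.50238013 -0.10663639  0.165     ] 0.09787602171026205 59.67295962132023
t 31.23 pos [ 0.4356 -0.2245  0.2637] yaw -9.1 q6 -0.47 open 0.0510 F [ 0.4  0.1 -0.5] | shift [15.29  1.26  0.78]
  turn z units -3.82; shift after the turn [14.04  6.19  0.79]
```

View pics/v6.png

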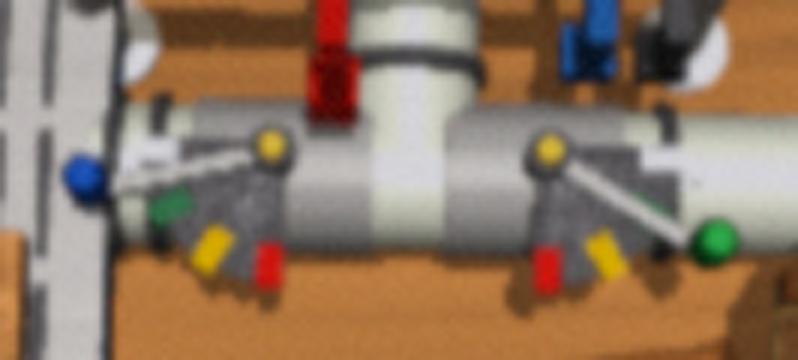

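The lever lies over the hood's green mark, a sliver of which shows at (650,205). I'll check its angle numerically against the painted marks.

```bash
python3 - <<'E'
from h import *
d=load('top6'); f=lambda p:(np.array(p,float)+.5)/6-.5+[190,155]
def ang(p,z,H):
    w=at_z(d,f([p]),z)[0][:2]-H; return np.hypot(*w),np.degrees(np.arctan2(w[1],w[0]))%360+2.64-180
for nm,hp,pts in [('hood',(550,148),[('red',(548,270)),('yel',(606,256))]),('table',(271,145),[('red',(269,266)),('yel',(212,250)),('grn',(170,207))])]:
    H=at_z(d,f([hp]),.155)[0][:2]; print(nm,'hinge',H)
    for Hn,HH in (('img',H),('fit',np.array((.55564,-.02452) if nm=='hood' else (.56256,.12532)))):
      for z in(.11,.125): print(Hn,z,[(k,np.round(ang(p,z,HH),3).tolist()) for k,p in pts])
    k=(716,240) if nm=='hood' else (85,178)
    print('knob',ang(k,.174,H),ang(k,.165,H))
E
```

```text
hood hinge [ 0.55717797 -0.02258494]
img 0.11 [('red', [0.058, 3.042]), ('yel', [0.061, 35.099])]
img 0.125 [('red', [0.061, 1.729]), ('yel', [0.062, 32.406])]
fit 0.11 [('red', [0.057, 1.094]), ('yel', [0.058, 34.305])]
fit 0.125 [('red', [0.059, -0.167]), ('yel', [0.06, 31.526])]
knob (np.float64(0.09951321944660797), np.float64(58.845751820640544)) (np.float64(0.09986774977792552), np.float64(60.108800091172384))
table hinge [0.56224572 0.12573992]
img 0.11 [('red', [0.057, -0.938]), ('yel', [0.059, -33.271]), ('grn', [0.062, -65.303])]
img 0.125 [('red', [0.06, -0.333]), ('yel', [0.061, -31.098]), ('grn', [0.062, -62.296])]
fit 0.11 [('red', [0.058, -1.334]), ('yel', [0.059, -33.421]), ('grn', [0.062, -65.18])]
fit 0.125 [('red', [0.06, -0.716]), ('yel', [0.061, -31.262]), ('grn', [0.062, -62.198])]
knob (np.float64(0.0984884354650919), np.float64(-75.78624693594018)) (np.float64(0.0991063900062721), np.float64(-77.01167383792594))
```

```bash
python3 -m jog '[[0,0,-1,0,0,0,0.2],[0,0,-1,0,0,0,0.2],[0,0,-1,0,0,0,0.2],[0,0,-0.8,1,0.4,0,0.2],[0,0,0,1,0.4,0,0.2]]' >/dev/null
python3 -m jog '[[0,0,0,1,0.4,0,0.2],[0,0,0,1,0.4,0,0.2],[0,0,0,1,0.4,0,0.2],[0,0,0,1,0.4,0,0.2],[0,0,0,1,0.4,0,0.2]]' >/dev/null
python3 -m jog '[[0,0,0,1,0.4,0,0.2],[0,0,0,1,0.4,0,0.2],[0,0,0,1,0.5,0,0.2],[0,0,0,1,0.6,0,0.2],[0,0,0,1,0.6,0,0.2]]' >/dev/null
python3 - <<'E'
from h import *
to(.545,.223,.143,10)
E
```

```text
t 33.10 pos [0.5343 0.1587 0.2636] yaw 9.7 q6 -0.01 open 0.0510 F [ 0.5 -0.4  0.3] | shift [2.05 0.71 4.02]
  turn z units -0.07; shift after the turn [2.05 0.72 4.02]
```

```bash
python3 -m jog '[[0,0,0,1,0.4,0,0.2],[0,0,0,1,0.3,0,0.2],[0,0,0,0.05,0,0.6,0.2],[0,0,0,0,0,1,0.2],[0,0,0,0,0,0.9,0.2]]' | grep -E 'pos|force'
python3 -m jog '[[0,0,0,0,0,0.8,0.2],[0,0,0,0,0,0.5,0.2],[0,0,0,0,0,0.2,0.2],[0,0,0,0,0,0,0.2]]' | grep -E 'pos|force'
python3 ang.py b
```

```text
tool_pos: [0.5437, 0.2207, 0.186]
contact_force: [-0.0, 0.3, 1.0]
grip_force: 0.0
tool_pos: [0.5444, 0.2213, 0.1427]
contact_force: [-0.3, -0.0, -0.1]
grip_force: 0.0
t 34.225 r 0.0977 lever 76.6 F [-0.3 -0.  -0.1] open 0.051329008233677254
```

```bash
python3 -m jog '[[0,0,0,0,0,0,-1],[0,0,0,0,0,0,-1],[0,0,0,0,0,0,-1],[0,0,0,0,0,0,-1]]' 40; python3 ang.py b
```

```text
t: 34.72
tool_pos: [0.5452, 0.2218, 0.1439]
tool_rot: [2.024, 2.401, 0.003]
contact_force: [-0.2, 0.8, 5.2]
opening: 0.0224
grip_force: 39.6
t 34.725 r 0.0980 lever 77.1 F [-0.2  0.8  5.2] open 0.022415799620891297
```

```bash
python3 -m jog '[[0,0,-1,-0.013,-0.29,0,-1],[0,0,-1,-0.013,-0.29,0,-1],[0,0,-1,-0.013,-0.29,0,-1],[0,0,-1,-0.013,-0.29,0,-1]]' >/dev/null; python3 ang.py b
python3 -m jog '[[0,0,-1,-0.013,-0.29,0,-1],[0,0,-1,-0.013,-0.29,0,-1],[0,0,-1,-0.013,-0.29,0,-1],[0,0,-1,-0.013,-0.29,0,-1],[0,0,0,0,0,0,-1]]' >/dev/null; python3 ang.py b
```

```text
t 35.225 r 0.0969 lever 57.1 F [ 5.7 -4.5  3.7] open 0.022494778573901277
t 35.85 r 0.0958 lever 36.4 F [ 9.8 -7.2  0.9] open 0.022589994953914134
```

```bash
python3 -m jog '[[0,0,-0.6,0.02,-0.17,0,-1],[0,0,-0.6,0.02,-0.17,0,-1],[0,0,0,0,0,0,-1],[0,0,0,0,0,0,-1]]' >/dev/null; python3 ang.py b
```

```text
t 36.35 r 0.0955 lever 30.7 F [15.2 -9.1 -2.8] open 0.0228159987991293
```

```bash
python3 -m jog '[[0,0,0,0,0,0,0.2],[0,0,0,0,0,0,0.2],[0,0,0,0,0,0,0.2]]' | grep -E "pos|force"; python3 ang.py b
python3 -m jog '[[0,0,0,0,0,-0.5,0.2],[0,0,0,0,0,-1,0.2],[0,0,0,0,0,-1,0.2],[0,0,0,0,0,-1,0.2],[0,0,0,0,0,-0.5,0.2]]' >/dev/null
python3 - <<'E'
from h import *
to(.38,.26,.3)
E
```

```text
tool_pos: [0.4771, 0.1806, 0.142]
contact_force: [0.3, 0.6, 0.4]
grip_force: 0.0
t 36.725 r 0.1018 lever 30.2 F [0.3 0.6 0.4] open 0.0511046938173113
t 37.35 pos [0.4785 0.1807 0.2657] yaw 55.7 q6 -0.76 open 0.0512 F [0.9 0.4 0.9] | shift [ 4.2   0.34 -1.15]
```

```bash
python3 -m jog '[[0,0,0,1,0,-0.2,0.2],[0,0,0,1,0,-0.2,0.2],[0,0,0,1,0,-0.2,0.2],[0,0,0,1,0,-0.2,0.2],[0,0,0,1,0,0,0.2]]' >/dev/null
python3 - <<'E'
from h import *
from station import viewer
d=viewer.get_image('top');pickle.dump(d,open('pics/top7.pkl','wb'))
h=cv2.cvtColor(d['img'],cv2.COLOR_RGB2HSV); m=cv2.inRange(h,(105,150,60),(125,255,255))[180:225,190:250]; q=np.argwhere(m)[:,::-1]+[190,180]
if len(q):
  P=at_z(d,[q.mean(0)],.165)[0]; w=P[:2]-[.56256,.12532]; print(len(q),q.mean(0),P,np.hypot(*w),180-np.degrees(np.arctan2(w[1],w[0]))%360-2.64)
a=cv2.resize(d['img'][155:255,190:323],(798,600),interpolation=cv2.INTER_CUBIC)
cv2.imwrite('pics/v7.png',cv2.cvtColor(a,cv2.COLOR_RGB2BGR))
E
```

```text
30 [218.36666667 204.63333333] [0.47838118 0.17789472 0.165     ] 0.09924804576231551 29.347250229028432
```

View pics/v7.png

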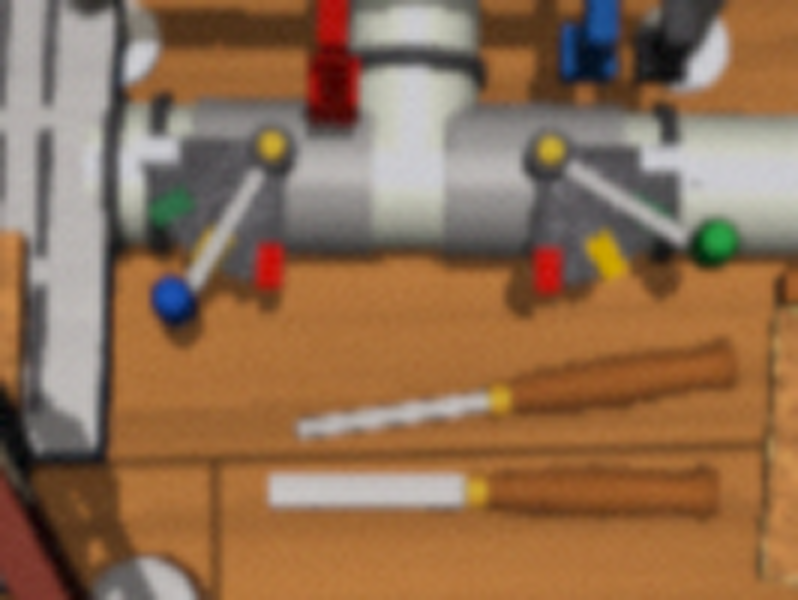

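The blue lever covers its yellow mark at about 29°, the green lever is still on its green mark, and the gouges are undisturbed. I'll hand in the job.

```bash
python3 -m jog '[[0,0,0,0,0,0,0.2],[0,0,0,0,0,0,0.2]]' | grep -E "t:|force|pos"; python3 -c "
from station import finish_job; print(finish_job())"
```

```text
t: 38.28
tool_pos: [0.3541, 0.2645, 0.2863]
tool_rot: [-0.927, -3.002, 0.001]
contact_force: [0.4, -0.5, -0.9]
grip_force: 0.0
the job is handed in; nothing more can be done
None
```

I handed in the job at 38.3 s of the 72 s allowed: the rosette lies carved side up about 2–5 mm from the cork's centre, and the red clamp hangs astride the free part of the rail. I opened the hood damper to about 59° (mark 60°) first, then throttled the table damper to about 29° (mark 30°); all positions and angles are from camera measurements, and the hand-in returned no verdict.

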